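# Slide the parts bin home between its neighbours

### The arm

A 6-joint arm with a two-finger parallel gripper is mounted at the origin on the work surface. World frame = base frame: x ahead of the robot, y to its left, z up, the work surface at z = 0. Lengths are in mm, angles in rad, forces in N, time in s.
With the tool pointing down it reaches from about 325 to 900 mm from the base axis. Payload 6.1 kg.
Tool frame: the origin (TCP) lies midway between the tips of the shut fingers; the grasp point (between the pads) lies 19 mm behind it (bot.grip_depth is the distance from the TCP to the grasp point, in mm); z points along the fingers, y is the direction in which the jaws open and shut (so a half turn about z gives the same grasp; the last joint's range is limited). The gripper opens to 85 mm and grips with 20 to 120 N. Pads are 22 mm wide; open, the fingers measure 114 mm over their backs; the gripper's body (76 mm by 85 mm) begins 54 mm behind the grasp point. The pads swing forward as they close: fully open they stand 13 mm farther back than shut.
Start: joints at [0.98, 0.22, 1.526, -0, 1.395, -0.126], TCP at [280.15, 558.688, 231.3] pointing down, gripper open.
Joint ranges: [-2.98, 2.98], [-0.91, 2.08], [0.09, 2.57], [-1.24, 4.39], [0.2, 2.65], [-2.68, 2.68]. Speed limits (rad/s): [2.57, 2.57, 3.01, 3.14, 3.14, 3.14].

### API

Orientations are given as a 3x3 rotation matrix whose columns are the frame's x, y, z axes.
In Python, from cell import status, imaging, sign_off, bot gives the robot as it stands.
- The arm moves only by the tool drive_tool, never from a script. Its argument "commands" is a list of rows, each an object of numbers: "wx", "wy", "wz": the turn, a rotation vector about the tool's x, y, z in rad; "dx", "dy", "dz": the shift along the tool's x, y, z in m; "claw": the closure, from -1 (fully open) to 1 (shut), so that 0 is half open. In form: [{"wx": .., "wy": .., "wz": .., "dx": .., "dy": .., "dz": .., "claw": ..}, ...]. A call has 1 to 20 rows; each row shifts and turns the pose as measured when the row begins, along the tool's axes as they then stand; what a row does not reach is not made up. A row lasts 1/8 s, in which the tool goes at most 62.5 mm and 10.7 degrees, less where a joint would pass 70% of its speed; a pose out of reach is approached as far as the arm can. A call is refused whole if a number of a shift passes 0.0625 or a number of a turn 0.188, either way. A call with a gripper value outside its range is refused whole. The fingers move at their own pace and stop on an object; the grip force is fixed at half the most. Time passes only in rows, so rows that do not move let the fingers close. It gives the time, the measured TCP pose, the force and the opening at its end, in the units of the state.
- status.sense(): the state, without advancing time (a new reading comes with each control period).
- imaging.camera(name): name is "scene" or "top"; returns a dict with "frame" (420x560x3 uint8, red, green, blue), "fov_y" (degrees; the focal length in pixels is half the picture's height over the tangent of half this angle, whatever the lens; pixels are square), "cx", "cy" (the principal point, pixels), "xyz" and "orientation" of the camera in the world. Camera axes: x right, y down, z forward; pixel columns grow to the right and rows downward; lengths in mm; the calibration is good to about 2 mm. A picture is of the moment at which its call begins. There is no depth.
- sign_off(): hands the job in, once; it reports no verdict.
Trained networks look in the newest picture that a camera, given by its name, has taken for a name from the list of things; names that differ only in an ending like _2 or _b are one class to them, and where a whole thing is asked for, a point or a joint stands for the part that bears it (a point fixed in the world has none). Each returns a list of dicts, best first, with "confidence" (0 to 1); they miss things now and then, are a little off and sometimes report something else, mostly with a low value. They report only what shows in the picture. A call takes as long as a camera call.
- imaging.spot_in(label, camera): "location" ([column, row] in pixels, amid what is visible of it).
The state is a dict: "t": time; "q": joint angles; "dq": joint speeds; "joint_efforts": joint torques, N m; "position": TCP position; "tcp_rot": TCP orientation; "force": force on the tool from outside, world axes, zero at the start; "ft_torque": the same for the moment, N m; "grip_width": finger opening in mm.
Only numpy, scipy, OpenCV 4.12 (cv2) and the standard library are available. Lean on these libraries where they do the work, as an engineer would, in place of code of your own. Each camera call takes 0.05 s, during which the arm holds its last target.

### The job

Push the loose parts bin across the bench with the fingertips, without picking it up or tipping it, through the narrow gap between the two neighbouring bins and into the empty place in the row, until its back meets the rail and its front is level with the others. Leave the jar, the carton and the tape ring where they are, and take the hand away from the bin at the end.

Things in the scene. Friction and masses are not known exactly. Their poses are not given: they have to be found in the camera images.
- bin: Loose open red bin of bolts in front of the row (robot's side). 90 mm deep (x), 70 wide (y); walls 3 mm; sides and back 50 high, upright full-width front (-x face) 30 high; the two rear (+x) upright corners bevelled 6 mm. 0.25 to 0.5 kg; slides. Origin: centre of underside; +x is its back, which enters the gap first. Starts up to 80 mm either way along the row from its middle, turned up to 0.4 rad.
- slot: Empty place, marked by a flat dark plate 50 x 30 mm on the bench. Origin: its centre, z = 0; the bin is home when its origin and axes match these. +x points into the gap to the rail, away from the robot; y runs along the row. Gap 76 mm wide (y -38 to +38), so the bin has 3 mm each side. Gap mouth and neighbours' fronts at x = -45 mm, the rail's face, which stops the bin's back, at x = +45 mm.
- row: Fixed row of five places 73 mm apart along y; four hold bins of the loose one's shape, size and colour, bolted down, 50 mm high. Steel rail behind, 55 mm high, 400 mm long. Origin: centre of the middle place on the bench; axes parallel to the slot's. The empty place is one of the three middle ones (y = -73, 0 or +73 mm).
- jar: a whitish translucent jar with a black cap, 50 mm diameter, 65 mm high, to the left of the work (loose); origin: centre of its underside. Leave it where it stands
- carton: a cardboard carton 60 x 50 x 40 mm to the right of the work (loose); origin: centre of its underside. Leave it where it stands
- tape: a grey ring (tape core), 80 mm outside diameter, 56 mm inside, 25 mm high, lying flat on the left, beyond the row's end (loose); origin: centre of its underside. Leave it where it stands

How it is judged:
By the outcome, as a careful person would: the job done as asked, in the order asked, and still so for the second after the job is handed in, with the robot touching nothing.
It also fails if it takes over 54 s, if anything falls off the work surface, if the arm or the gripper's body presses on something with over 40 N, if the wrist force passes 120 N, or if a joint passes its speed limit or range.

## Working session

There is one attempt and no reset: what is moved stays moved. The work goes in short steps, Python scripts to look and compute and a tool call to move; the robot and the scene stay as the last step left them, time stands still between calls to the robot, and variables do not carry over. Pictures are saved under pics/ and viewed, and the job is handed in when it is done.

Besides the shell and the picture viewer there is one more tool, called as a command line: name --argument value ..., lists and objects as JSON in quotes. drive_tool: Moves the arm, as the interface text tells. Its arguments: {"type":"object","properties":{"commands":{"type":"array","items":{"type":"object","properties":{"wx":{"type":"number"},"wy":{"type":"number"},"wz":{"type":"number"},"dx":{"type":"number"},"dy":{"type":"number"},"dz":{"type":"number"},"claw":{"type":"number"}}}}},"required":["commands"]}

```bash
mkdir -p pics; ls; cat > h.py <<'E'
import numpy as np, cv2
from cell import status, imaging, sign_off, bot
def cam(name,fn=None):
    c=imaging.camera(name)
    if fn: cv2.imwrite('pics/'+fn,cv2.cvtColor(c['frame'],cv2.COLOR_RGB2BGR))
    return c
def ray(c,u,v,z=0):
    h=c['frame'].shape[0]; f=h/2/np.tan(np.radians(c['fov_y'])/2)
    d=np.array(c['orientation'])@np.array([(u-c['cx'])/f,(v-c['cy'])/f,1])
    o=np.array(c['xyz']); return o+d*(z-o[2])/d[2]
def proj(c,p):
    h=c['frame'].shape[0]; f=h/2/np.tan(np.radians(c['fov_y'])/2)
    q=np.array(c['orientation']).T@(np.array(p,float)-np.array(c['xyz']))
    return [c['cx']+f*q[0]/q[2],c['cy']+f*q[1]/q[2]]
E
python3 - <<'E'
from h import *
np.set_printoptions(precision=3,suppress=True)
for n in('scene','top'):
    c=cam(n,n+'1.png'); print(n,c['fov_y'],c['cx'],c['cy'],c['xyz'],np.array(c['orientation']).tolist())
    for l in('bin','slot','row','jar','carton','tape'):
        for r in imaging.spot_in(l,n)[:3]: print(l,r, ray(c,*r['location'],0))
s=status.sense(); print(s['t'],s['position'],s['tcp_rot'],s['force'],s['grip_width'])
E
```

```text
pics
scene 54.86265115254915 281.26505335914 205.70124260317877 [1240.16   -87.59   846.584] [[0.11578906555712608, 0.7661433267856507, -0.6321529048570635], [0.9932571287962497, -0.08562007501754007, 0.07816315531899516], [0.005759200711740879, -0.6369408179539187, -0.7708911894887341]]
slot {'location': [257.5, 235.4], 'confidence': 0.44} [637.07  -73.581  -0.   ]
row {'location': [254.6, 248.2], 'confidence': 0.83} [675.242 -83.845   0.   ]
jar {'location': [419.3, 177.8], 'confidence': 0.91} [486.429 406.277  -0.   ]
jar {'location': [258.4, 191.1], 'confidence': 0.49} [486.224 -59.168   0.   ]
carton {'location': [141.0, 211.5], 'confidence': 0.84} [ 524.244 -377.08     0.   ]
tape {'location': [427.8, 215.5], 'confidence': 0.87} [623.048 382.891   0.   ]
top 52.82015985075583 275.5436251420176 212.85035812241793 [ 493.455   14.607 1078.448] [[0.027100172436457366, -0.9977652752701563, 0.061074021637544273], [-0.9993875041275645, -0.028396107190877058, -0.02045183830567627], [0.022140398541841463, -0.060482365706651865, -0.9979236875587909]]
bin {'location': [292.9, 236.5], 'confidence': 0.83} [500.336 -53.373   0.   ]
slot {'location': [304.6, 181.7], 'confidence': 0.75} [641.791 -80.015   0.   ]
row {'location': [305.1, 163.8], 'confidence': 0.61} [688.254 -80.24    0.   ]
jar {'location': [113.7, 224.7], 'confidence': 0.62} [517.784 401.078   0.   ]
tape {'location': [118.1, 174.1], 'confidence': 0.57} [646.95  396.416   0.   ]
0.7 [280.154 558.692 231.31 ] [[-0.894  0.448  0.   ]
 [ 0.448  0.894  0.   ]
 [-0.     0.    -1.   ]] [-0.331  0.431  0.687] 85.66872377411683
```

```bash
python3 - <<'E'
import cv2
a=cv2.imread('pics/top1.png')[100:300,160:440]; cv2.imwrite('pics/top1c.png',cv2.resize(a,None,fx=2.85,fy=2.85,interpolation=cv2.INTER_CUBIC))
a=cv2.imread('pics/scene1.png')[130:290,130:410]; cv2.imwrite('pics/scene1c.png',cv2.resize(a,None,fx=2.85,fy=2.85,interpolation=cv2.INTER_CUBIC))
E
```

```text
(no output)
```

View pics/top1.png

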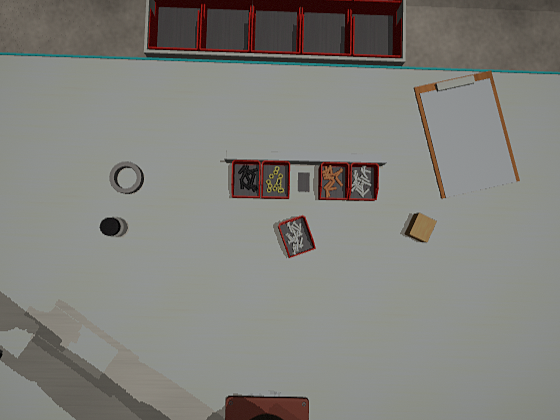

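View pics/top1c.png

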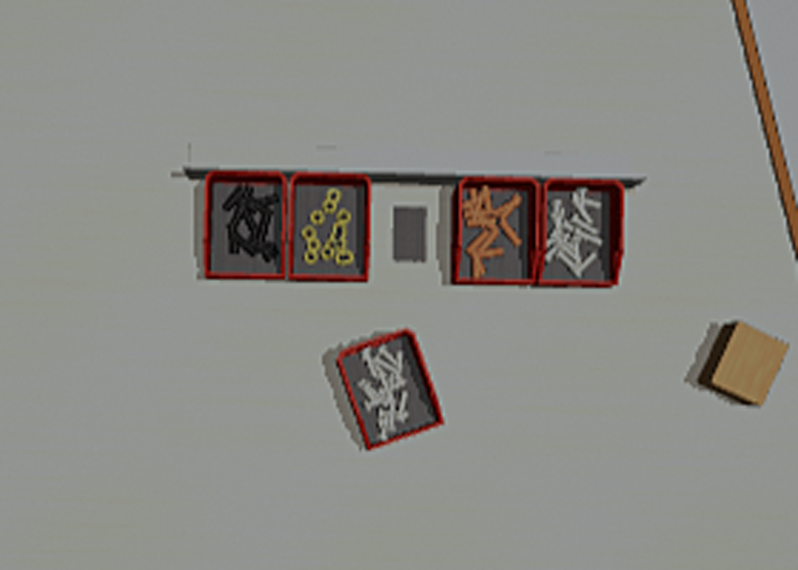

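View pics/scene1c.png

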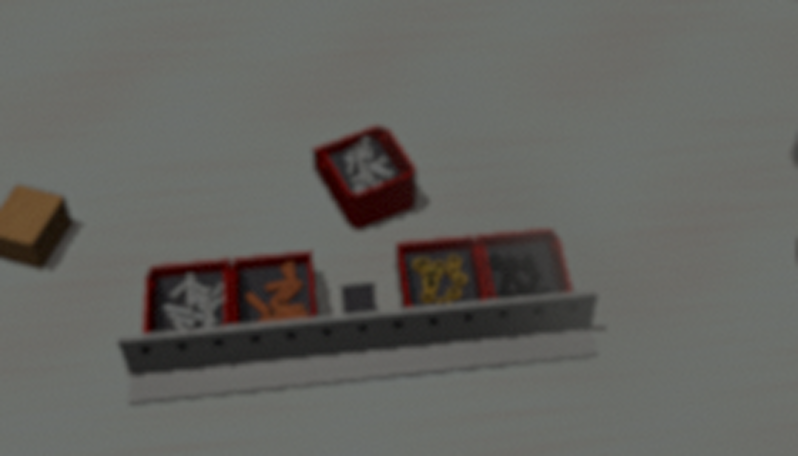

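The top view shows the loose bin at about (295,237), turned left. The empty place is the middle one, with its plate at (304,182). The jar (112,227), carton (421,227) and tape (127,178) are all clear of the path. Next I'll fit the row and bin poses to their outlines.

```bash
cat > fit.py <<'E'
from h import *
from scipy.optimize import minimize
def binpts(cx=0,cy=0):
    P=[]
    for s in(1,-1):
        for z,xf in((50,-42),(30,-45),(0,-45)): P.append([xf if z!=50 else -45+0,s*35,z]) if z!=50 else None
        for z in(0,50):
            P+= [[39,s*35,z],[45,s*29,z]]
    # side walls reach full height up to the front
        P.append([-45,s*35,50]); 
    P=np.array(P,float); P[:,0]+=cx; P[:,1]+=cy; return P
def tf(p,P):
    c,s=np.cos(p[2]),np.sin(p[2]); R=np.array([[c,-s,0],[s,c,0],[0,0,1]]); return P@R.T+[p[0],p[1],0]
S=8
def hullmask(uv,box):
    u0,v0,u1,v1=box; q=((np.array(uv)-[u0,v0]+0.5)*S*16-8*0).astype(np.int32)
    m=np.zeros(((v1-v0)*S,(u1-u0)*S),np.uint8)
    cv2.fillConvexPoly(m,cv2.convexHull(q),255,shift=4); return cv2.resize(m,(u1-u0,v1-v0),interpolation=cv2.INTER_AREA)/255.
def redmask(c,box):
    u0,v0,u1,v1=box; a=c['frame'][v0:v1,u0:u1].astype(float)
    d=a[...,0]-(a[...,1]+a[...,2])/2
    return d
def target(c,box,thr=None,minA=15):
    d=redmask(c,box); S2=8
    D=cv2.resize(d.astype(np.float32),None,fx=S2,fy=S2,interpolation=cv2.INTER_CUBIC)
    if thr is None: thr=np.percentile(d,99)*0.45
    m=(D>thr).astype(np.uint8)
    n,l,st,_=cv2.connectedComponentsWithStats(m)
    keep=np.isin(l,[i for i in range(1,n) if st[i,4]>minA*64]).astype(np.uint8)
    pts=cv2.findNonZero(keep); h=cv2.convexHull(pts)
    o=np.zeros_like(keep); cv2.fillConvexPoly(o,h,255); return cv2.resize(o,(d.shape[1],d.shape[0]),interpolation=cv2.INTER_AREA)/255.
def fit(terms,p0):
    # terms: (cam, box, ptsets, targetmask)
    def cost(p):
        q=[p[0],p[1],p[2]/100]; e=0
        for c,box,P,T in terms: e+=np.abs(hullmask([proj(c,x) for x in tf(q,P)],box)-T).sum()
        return e
    b=None
    x=[p0[0],p0[1],p0[2]*100]
    for k in range(3):
        r=minimize(cost,x,method='Nelder-Mead',options=dict(initial_simplex=np.array([x,[x[0]+5,x[1],x[2]],[x[0],x[1]+5,x[2]],[x[0],x[1],x[2]+5]]),xatol=.02,fatol=.02)); x=r.x
    return np.array([x[0],x[1],x[2]/100]),r.fun,[t[3].sum() for t in terms]
def overlay(c,sets,fn,crop,k):
    u0,v0,u1,v1=crop
    a=cv2.resize(cv2.cvtColor(c['frame'],cv2.COLOR_RGB2BGR)[v0:v1,u0:u1],None,fx=k,fy=k,interpolation=cv2.INTER_CUBIC)
    for P in sets:
        q=((np.array([proj(c,x) for x in P])-[u0,v0]+.5)*k).astype(np.int32)
        cv2.polylines(a,[cv2.convexHull(q)],True,(0,255,0),1)
    cv2.imwrite('pics/'+fn,a)
E
python3 - <<'E'
from fit import *
np.set_printoptions(precision=3,suppress=True)
c=cam('top'); 
L=np.vstack([binpts(0,73),binpts(0,146)]); R=np.vstack([binpts(0,-73),binpts(0,-146)]); B=binpts()
bL=(224,155,298,205); bR=(312,157,386,207); bB=(266,208,326,265)
tl=target(c,bL);tr=target(c,bR);tb=target(c,bB)
row=fit([(c,bL,L,tl),(c,bR,R,tr)],[650,-80,0]); print('row',row)
b=fit([(c,bB,B,tb)],[500,-50,.25]); print('bin top',b)
overlay(c,[tf(row[0],L),tf(row[0],R),tf(b[0],B)],'ov1.png',(220,150,390,270),4.5)
s=cam('scene'); bS=(232,165,290,220)
ts=target(s,bS)
b2=fit([(s,bS,B,ts)],b[0]); print('bin scene',b2)
overlay(s,[tf(row[0],L),tf(row[0],R),tf(b2[0],B)],'ov2.png',(160,160,360,280),4)
E
```

```text
row (array([642.435, -76.296,   0.009]), np.float64(143.68235294117648), [np.float64(2210.1803921568626), np.float64(2208.392156862745)])
bin top (array([502.693, -59.482,   0.358]), np.float64(22.788235294117648), [np.float64(1067.9254901960785)])
bin scene (array([520.112, -52.16 ,   0.396]), np.float64(345.3333333333333), [np.float64(1328.850980392157)])
```

View pics/ov1.png

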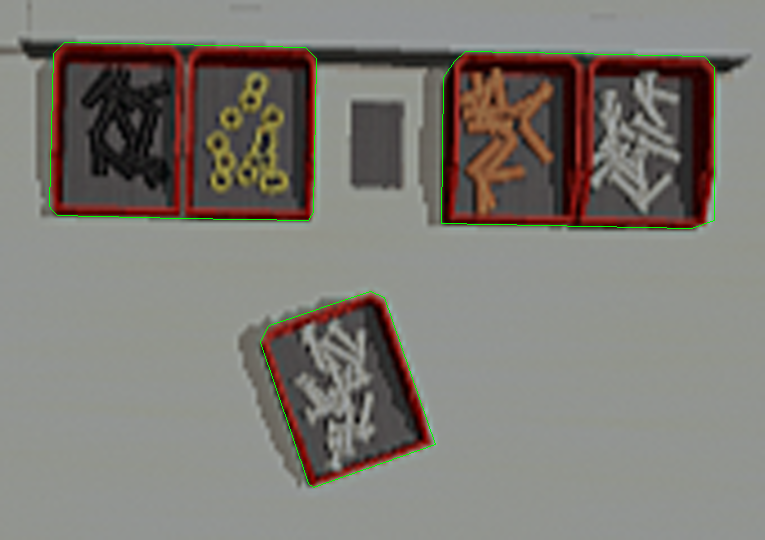

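View pics/ov2.png

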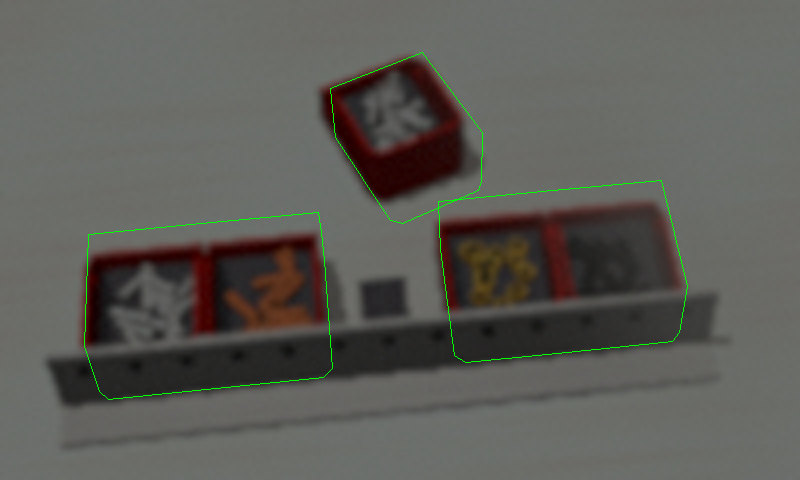

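```bash
cat > f2.py <<'E'
from fit import *
np.set_printoptions(precision=3,suppress=True)
def bp(cx=0,cy=0,k=-20):
    P=[]
    for s in(1,-1): P+=[[-45,s*35,0],[-45,s*35,30],[k,s*35,50],[39,s*35,0],[45,s*29,0],[39,s*35,50],[45,s*29,50]]
    return np.array(P,float)+[cx,cy,0]
def LR(k): return np.vstack([bp(0,73,k),bp(0,146,k)]),np.vstack([bp(0,-73,k),bp(0,-146,k)])
E
python3 - <<'E'
from f2 import *
c=cam('top'); s=cam('scene')
bL=(224,155,298,205); bR=(312,157,386,207); bB=(266,208,326,265); bS=(228,160,294,224)
tl=target(c,bL);tr=target(c,bR);tb=target(c,bB);ts=target(s,bS)
for k in(-44,-35,-20):
    L,R=LR(k);B=bp(0,0,k)
    row=fit([(c,bL,L,tl),(c,bR,R,tr)],[650,-80,0]); print(k,'row',row)
    b=fit([(c,bB,B,tb)],[500,-50,.25]); print('bin top',b)
    b2=fit([(s,bS,B,ts)],b[0]); print('bin scene',b2)
overlay(c,[tf(row[0],L),tf(row[0],R),tf(b[0],B)],'ov3.png',(220,150,390,270),4.5)
overlay(s,[tf(row[0],L),tf(row[0],R),tf(b2[0],B),],'ov4.png',(160,160,360,280),4)
cv2.imwrite('pics/ts.png',cv2.resize(ts*255,None,fx=6,fy=6))
E
```

```text
-44 row (array([642.349, -76.301,   0.009]), np.float64(144.2), [np.float64(2207.5098039215686), np.float64(2209.8705882352942)])
bin top (array([502.29 , -59.532,   0.359]), np.float64(17.537254901960782), [np.float64(1067.4235294117648)])
bin scene (array([552.386, -60.585,   0.942]), np.float64(1123.1254901960785), [np.float64(2319.7686274509806)])
-35 row (array([642.366, -76.323,   0.006]), np.float64(139.32156862745097), [np.float64(2207.5098039215686), np.float64(2209.8705882352942)])
bin top (array([502.012, -59.56 ,   0.361]), np.float64(16.12549019607843), [np.float64(1067.4235294117648)])
bin scene (array([556.653, -83.787,   1.252]), np.float64(1185.0745098039215), [np.float64(2319.7686274509806)])
-20 row (array([642.039, -76.312,   0.007]), np.float64(131.12941176470588), [np.float64(2207.5098039215686), np.float64(2209.8705882352942)])
bin top (array([502.039, -59.574,   0.361]), np.float64(13.549019607843139), [np.float64(1067.4235294117648)])
bin scene (array([557.127, -83.321,   1.262]), np.float64(1198.7960784313725), [np.float64(2319.7686274509806)])[ WARN:0@7.346] global loadsave.cpp:1063 imwrite_ Unsupported depth image for selected encoder is fallbacked to CV_8U.
```

View pics/ov3.png

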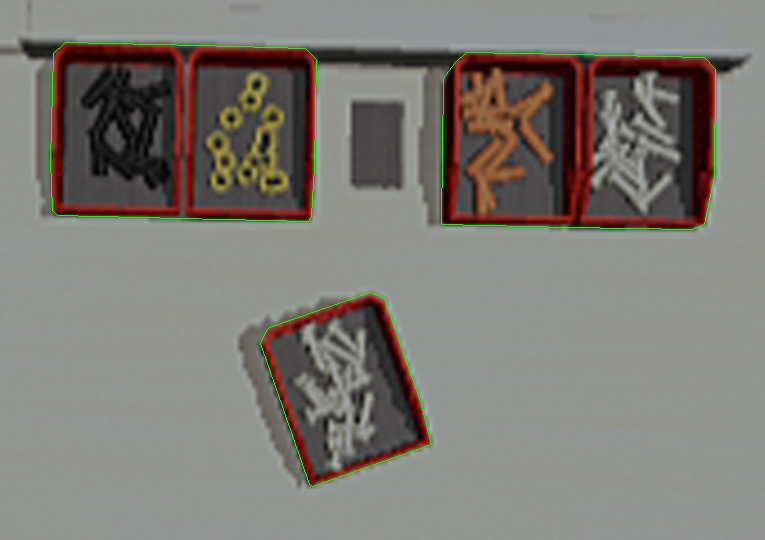

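View pics/ov4.png

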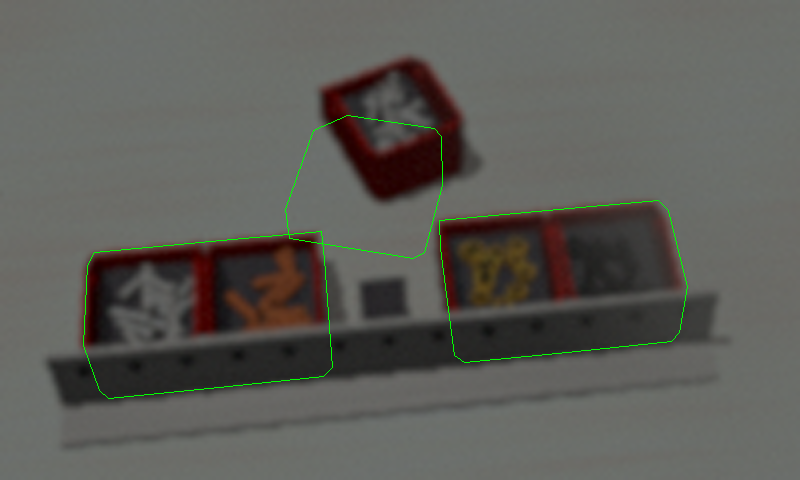

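View pics/ts.png

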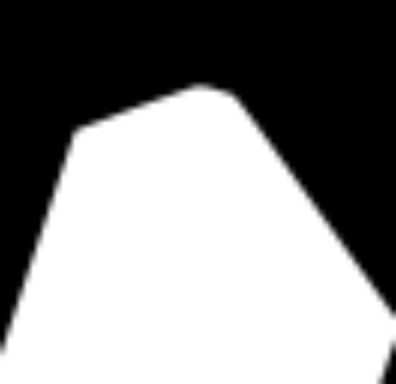

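```bash
python3 - <<'E'
from f2 import *
c=cam('top')
bL=(224,155,298,205); bR=(312,157,386,207)
for f in (.35,.45,.6):
  d=lambda b: np.percentile(redmask(c,b),99)*f
  tl=target(c,bL,d(bL));tr=target(c,bR,d(bR)); L,R=LR(-20)
  print(f,fit([(c,bL,L,tl)],[642,-76,0])[:2],fit([(c,bR,R,tr)],[642,-76,0])[:2],fit([(c,bL,L,tl),(c,bR,R,tr)],[642,-76,0])[:2])
# plate
a=c['frame'][165:200,292:318].astype(int).sum(2)
m=(a<a.max()*0.62).astype(np.uint8); 
n,l,st,ce=cv2.connectedComponentsWithStats(m); i=1+np.argmax(st[1:,4]); print(st[i],ray(c,*(ce[i]+[292,165])))
yx=np.argwhere(l==i)[:,::-1]+[292,165]; w=np.array([ray(c,*p)[:2] for p in yx]); print(cv2.minAreaRect(w.astype(np.float32)))
E
```

```text
0.35 (array([642.598, -76.381,   0.008]), np.float64(30.125490196078434)) (array([641.99 , -76.85 ,   0.011]), np.float64(53.188235294117646)) (array([642.493, -76.58 ,   0.007]), np.float64(87.49019607843138))
0.45 (array([642.398, -76.245,   0.009]), np.float64(41.04705882352941)) (array([641.709, -76.893,   0.014]), np.float64(82.18039215686275)) (array([642.378, -76.312,   0.009]), np.float64(127.89803921568625))
0.6 (array([642.092, -76.478,   0.008]), np.float64(74.67843137254903)) (array([641.136, -77.071,   0.021]), np.float64(122.49411764705881)) (array([642.285, -76.534,   0.011]), np.float64(199.4470588235294))
[  6   8  12  19 207] [641.763 -76.205   0.   ]
((640.9752807617188, -77.22251892089844), (46.72754669189453, 28.364315032958984), 1.3689559698104858)
```

The row's slot pose is about (642.4, -76.5, yaw 0.009), and the plate centre agrees. The bin is at (502, -59.5, yaw 0.36).

Plan:
1. Use the two half-open fingers as a fence, with the jaw along x, to square the bin and shift it right from its left side.
2. Turn the jaw 90° and push on the bin's front into the gap.

drive_tool --commands '[{"wz":0.183,"claw":0},{"wz":0.183,"claw":0},{"wz":0.183,"claw":0},{"wz":0.183,"claw":0},{"wz":0.183,"claw":0},{"wz":0.183,"claw":0},{"claw":0}]'

```text
schema error: expected keys wx, wy, wz, dx, dy, dz, claw
```

drive_tool --commands '[{"wx":0,"wy":0,"wz":0.183,"dx":0,"dy":0,"dz":0,"claw":0},{"wx":0,"wy":0,"wz":0.183,"dx":0,"dy":0,"dz":0,"claw":0},{"wx":0,"wy":0,"wz":0.183,"dx":0,"dy":0,"dz":0,"claw":0},{"wx":0,"wy":0,"wz":0.183,"dx":0,"dy":0,"dz":0,"claw":0},{"wx":0,"wy":0,"wz":0.183,"dx":0,"dy":0,"dz":0,"claw":0},{"wx":0,"wy":0,"wz":0.183,"dx":0,"dy":0,"dz":0,"claw":0},{"wx":0,"wy":0,"wz":0,"dx":0,"dy":0,"dz":0,"claw":0}]'

```text
t: 1.82
position: [280.2, 558.7, 231.4]
tcp_rot: [[0.019, 1.0, 0.0], [1.0, -0.019, 0.0], [0.0, 0.0, -1.0]]
force: [-0.7, -0.3, 0.1]
grip_width: 42.5
```

```bash
cat > st.py <<'E'
from h import *
np.set_printoptions(precision=3,suppress=True)
s=status.sense(); R=np.array(s['tcp_rot']); p=np.array(s['position'])
print('t',s['t'],'p',p,'yaw of y',np.arctan2(R[1,1],R[0,1]),'z',R[:,2],'F',np.array(s['force']),'w',s['grip_width'])
slot=np.array([642.4,-76.5]);a=.009
d=p[:2]-slot;print('slot frame',d[0]*np.cos(a)+d[1]*np.sin(a),-d[0]*np.sin(a)+d[1]*np.cos(a))
import sys
if len(sys.argv)>3:
    g=np.array([float(x) for x in sys.argv[1:4]]); print('tool shift',R.T@(g-p))
E
python3 st.py 506 35 100
```

```text
t 1.825 p [280.166 558.707 231.356] yaw of y -0.01879130093632406 z [ 0.  0. -1.] F [-0.731 -0.31   0.145] w 42.535627795954234
slot frame -356.50283223410094 638.4417583898187
tool shift [-519.385  235.63   131.311]
```

drive_tool --commands '[{"wx":0,"wy":0,"wz":-0.028,"dx":-0.043,"dy":0.02,"dz":0,"claw":0},{"wx":0,"wy":0,"wz":0,"dx":-0.043,"dy":0.02,"dz":0,"claw":0},{"wx":0,"wy":0,"wz":0,"dx":-0.043,"dy":0.02,"dz":0,"claw":0},{"wx":0,"wy":0,"wz":0,"dx":-0.043,"dy":0.02,"dz":0,"claw":0},{"wx":0,"wy":0,"wz":0,"dx":-0.043,"dy":0.02,"dz":0.01,"claw":0},{"wx":0,"wy":0,"wz":0,"dx":-0.043,"dy":0.02,"dz":0.02,"claw":0},{"wx":0,"wy":0,"wz":0,"dx":-0.043,"dy":0.02,"dz":0.02,"claw":0},{"wx":0,"wy":0,"wz":0,"dx":-0.043,"dy":0.02,"dz":0.02,"claw":0},{"wx":0,"wy":0,"wz":0,"dx":-0.043,"dy":0.02,"dz":0.02,"claw":0},{"wx":0,"wy":0,"wz":0,"dx":-0.043,"dy":0.02,"dz":0.02,"claw":0},{"wx":0,"wy":0,"wz":0,"dx":-0.043,"dy":0.02,"dz":0.02,"claw":0},{"wx":0,"wy":0,"wz":0,"dx":0,"dy":0,"dz":0,"claw":0}]'

```text
t: 3.32
position: [524.3, 80.7, 100.6]
tcp_rot: [[-0.067, 0.998, 0.009], [0.998, 0.067, 0.005], [0.004, 0.01, -1.0]]
force: [-1.3, 0.6, -0.6]
grip_width: 42.4
```

```bash
python3 st.py 506 30 10
```

```text
t 3.325 p [524.349  80.667 100.566] yaw of y 0.0672792130807455 z [ 0.009  0.005 -1.   ] F [-1.271  0.65  -0.643] w 42.36427418202964
slot frame -116.63171112407812 158.22292664892606
tool shift [-49.691 -22.586  90.149]
```

```bash
cat >> st.py <<'E'
from scipy.spatial.transform import Rotation as Ro
yw=float(sys.argv[4]) if len(sys.argv)>4 else .009
y=np.array([np.cos(yw),np.sin(yw),0]);z=np.array([0,0,-1.]);x=np.cross(y,z)
print('turn',Ro.from_matrix(R.T@np.column_stack([x,y,z])).as_rotvec())
E
python3 st.py 506 30 10 .009
```

```text
t 3.325 p [524.349  80.667 100.566] yaw of y 0.0672792130807455 z [ 0.009  0.005 -1.   ] F [-1.271  0.65  -0.643] w 42.36427418202964
slot frame -116.63171112407812 158.22292664892606
tool shift [-49.691 -22.586  90.149]
turn [ 0.01  -0.004  0.058]
```

drive_tool --commands '[{"wx":0.009,"wy":-0.005,"wz":0.058,"dx":0,"dy":0,"dz":0,"claw":0},{"wx":0,"wy":0,"wz":0,"dx":-0.02,"dy":-0.009,"dz":0.02,"claw":0},{"wx":0,"wy":0,"wz":0,"dx":-0.02,"dy":-0.009,"dz":0.02,"claw":0},{"wx":0,"wy":0,"wz":0,"dx":-0.008,"dy":0,"dz":0.02,"claw":0},{"wx":0,"wy":0,"wz":0,"dx":0,"dy":0,"dz":0.02,"claw":0},{"wx":0,"wy":0,"wz":0,"dx":0,"dy":0,"dz":0,"claw":0}]'

```text
t: 4.08
position: [507.6, 35.6, 22.3]
tcp_rot: [[-0.029, 1.0, 0.005], [1.0, 0.029, 0.001], [0.001, 0.005, -1.0]]
force: [0.0, 0.2, -0.0]
grip_width: 42.7
```

```bash
python3 st.py 506 -20 10 .009
```

```text
t 4.075 p [507.623  35.602  22.276] yaw of y 0.02853858948714011 z [ 0.005  0.001 -1.   ] F [ 0.017  0.21  -0.037] w 42.70454191121068
slot frame -133.76214481378716 113.30998196543861
tool shift [-55.546  -3.269  12.199]
turn [ 0.005 -0.001  0.02 ]
```

Next I lower to about 11 mm, fix the yaw, and slide right toward the bin.

drive_tool --commands '[{"wx":0.005,"wy":-0.001,"wz":0.02,"dx":0,"dy":-0.001,"dz":0.011,"claw":0},{"wx":0,"wy":0,"wz":0,"dx":-0.015,"dy":0,"dz":0,"claw":0},{"wx":0,"wy":0,"wz":0,"dx":-0.015,"dy":0,"dz":0,"claw":0},{"wx":0,"wy":0,"wz":0,"dx":0,"dy":0,"dz":0,"claw":0}]'

```text
t: 4.58
position: [509.2, 4.3, 13.6]
tcp_rot: [[-0.011, 1.0, 0.004], [1.0, 0.011, -0.001], [-0.001, 0.004, -1.0]]
force: [0.0, -0.7, 0.6]
grip_width: 42.7
```

```bash
python3 st.py 506 -20 10 .009; python3 - <<'E'
from f2 import *
c=cam('top'); overlay(c,[],'t2.png',(240,150,370,270),5)
E
```

```text
t 4.575 p [509.205   4.298  13.606] yaw of y 0.011454374930237394 z [ 0.004 -0.001 -1.   ] F [ 0.027 -0.708  0.644] w 42.71403238365066
slot frame -132.46283565985908 81.99311043947846
tool shift [-24.257  -3.498   3.605]
turn [0.004 0.001 0.002]
```

View pics/t2.png

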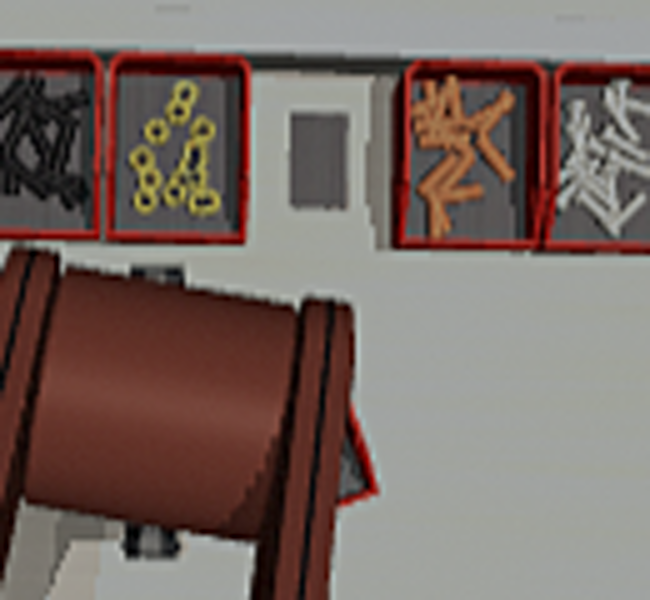

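The arm hides the bin from the top camera, so I'll use the scene view while pushing. I push slowly to y ≈ -22.

drive_tool --commands '[{"wx":0.004,"wy":0.001,"wz":0.002,"dx":-0.005,"dy":0,"dz":0.002,"claw":0},{"wx":0,"wy":0,"wz":0,"dx":-0.005,"dy":0,"dz":0,"claw":0},{"wx":0,"wy":0,"wz":0,"dx":-0.005,"dy":0,"dz":0,"claw":0},{"wx":0,"wy":0,"wz":0,"dx":-0.005,"dy":0,"dz":0,"claw":0},{"wx":0,"wy":0,"wz":0,"dx":-0.005,"dy":0,"dz":0,"claw":0},{"wx":0,"wy":0,"wz":0,"dx":0,"dy":0,"dz":0,"claw":0}]'

```text
t: 5.38
position: [510.1, -21.5, 11.9]
tcp_rot: [[-0.01, 1.0, 0.001], [1.0, 0.01, 0.001], [0.001, 0.001, -1.0]]
force: [-0.2, 0.4, -0.2]
grip_width: 42.6
```

```bash
python3 st.py 506 -32 11 .009; python3 - <<'E'
from f2 import *
c=cam('scene'); overlay(c,[],'s2.png',(180,120,340,240),5)
E
```

```text
t 5.375 p [510.144 -21.546  11.897] yaw of y 0.009565309048344243 z [ 0.001  0.001 -1.   ] F [-0.151  0.389 -0.17 ] w 42.624237379237094
slot frame -131.7560967217096 56.141628981357144
tool shift [-10.415  -4.245   0.878]
turn [ 0.001 -0.001  0.001]
```

View pics/s2.png

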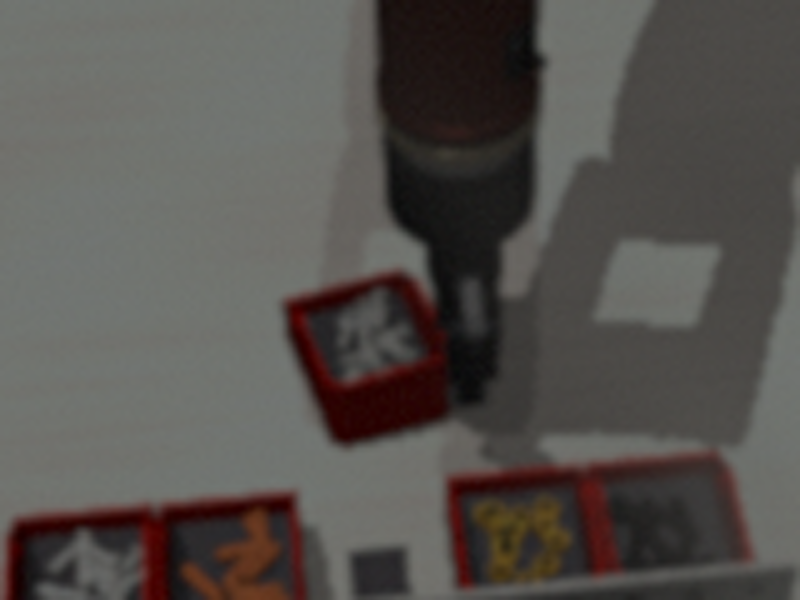

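The bin is turning square, with its back-left corner against the finger. I continue to y ≈ -31.

drive_tool --commands '[{"wx":0,"wy":0,"wz":0,"dx":-0.005,"dy":0,"dz":0,"claw":0},{"wx":0,"wy":0,"wz":0,"dx":-0.005,"dy":0,"dz":0,"claw":0},{"wx":0,"wy":0,"wz":0,"dx":0,"dy":0,"dz":0,"claw":0}]'

```text
t: 5.8
position: [510.3, -31.9, 11.9]
tcp_rot: [[-0.01, 1.0, 0.002], [1.0, 0.01, 0.001], [0.001, 0.002, -1.0]]
force: [1.0, 0.2, 0.3]
grip_width: 42.5
```

```bash
python3 st.py 506 -32 11 .009; cat > scn.py <<'E'
from f2 import *
import sys
c=cam('scene'); overlay(c,[],sys.argv[1],(180,120,340,240),5)
B=bp(); bS=tuple(int(x) for x in sys.argv[2:6])
d=redmask(c,bS); 
# keep only biggest red component
D=cv2.resize(d.astype(np.float32),None,fx=8,fy=8,interpolation=cv2.INTER_CUBIC); thr=np.percentile(d,98)*.45
n,l,st,_=cv2.connectedComponentsWithStats((D>thr).astype(np.uint8)); i=1+np.argmax(st[1:,4])
o=np.zeros(l.shape,np.uint8); cv2.fillConvexPoly(o,cv2.convexHull(cv2.findNonZero((l==i).astype(np.uint8))),255)
T=cv2.resize(o,(d.shape[1],d.shape[0]),interpolation=cv2.INTER_AREA)/255.
b=fit([(c,bS,B,T)],[float(x) for x in sys.argv[6:9]]); print(b)
overlay(c,[tf(b[0],B)],sys.argv[1],(180,120,340,240),5)
q=b[0]; dd=q[:2]-[642.4,-76.5]; a=.009; print('slot frame',dd[0]+a*dd[1],dd[1]-a*dd[0],q[2]-a)
E
python3 scn.py s3.png 225 160 285 213 505 -75 .1
```

```text
t 5.8 p [510.297 -31.949  11.912] yaw of y 0.009941914980062598 z [ 0.002  0.001 -1.   ] F [1.009 0.198 0.326] w 42.536285295615
slot frame -131.69702520230655 45.73814520010459
tool shift [-0.009 -4.298  0.905]
turn [ 0.002 -0.001  0.001]
(array([492.199, -81.431,   0.122]), np.float64(46.133333333333326), [np.float64(821.7882352941176)])
slot frame -150.24536700951128 -3.578852068813848 0.11262985543398027
```

View pics/s3.png

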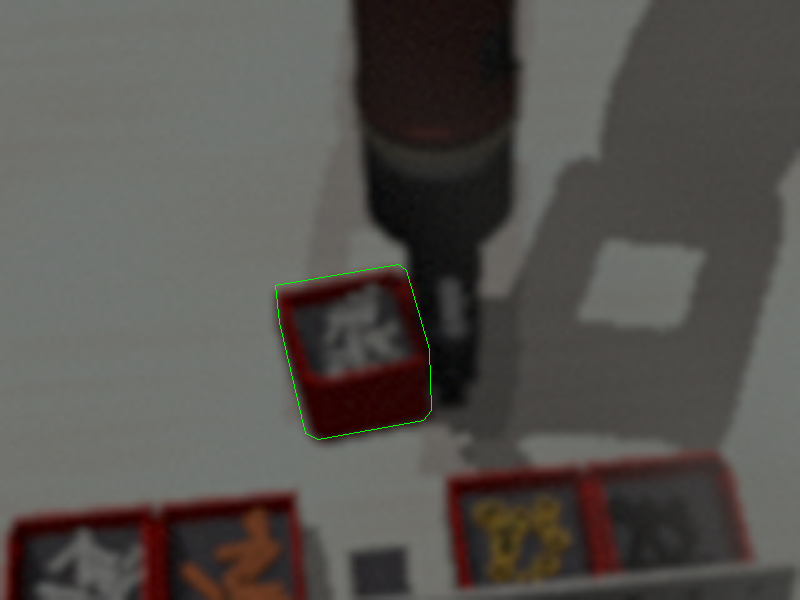

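```bash
sed 's/^c=cam.*$/c=cam("scene"); c["frame"]=cv2.cvtColor(cv2.imread("pics\/scene1.png"),cv2.COLOR_BGR2RGB)/' scn.py > scn0.py; python3 scn0.py s0.png 232 165 285 212 502 -59 .36
```

```text
(array([499.282, -61.07 ,   0.314]), np.float64(51.17647058823529), [np.float64(877.9490196078432)])
slot frame -142.9787792755559 16.71837057949289 0.30506029346606656
```

```bash
python3 - <<'E'
from h import *
print(np.round(status.sense()['q'],3))
E
```

```text
[-0.218  0.23   1.973  0.002  0.937 -0.229]
```

drive_tool --commands '[{"wx":0,"wy":0,"wz":0,"dx":0.025,"dy":0,"dz":0,"claw":0},{"wx":0,"wy":0,"wz":0,"dx":0.02,"dy":0,"dz":-0.02,"claw":0.3},{"wx":0,"wy":0,"wz":0,"dx":0,"dy":-0.03,"dz":-0.02,"claw":0.3},{"wx":0,"wy":0,"wz":0,"dx":0,"dy":-0.035,"dz":0,"claw":0.3},{"wx":0,"wy":0,"wz":0,"dx":0,"dy":-0.03,"dz":0,"claw":0.3},{"wx":0,"wy":0,"wz":0,"dx":0,"dy":0,"dz":0,"claw":0.3}]'

```text
t: 6.65
position: [411.4, 13.2, 52.8]
tcp_rot: [[-0.01, 1.0, -0.001], [1.0, 0.01, 0.0], [0.0, -0.001, -1.0]]
force: [0.8, -0.2, 0.7]
grip_width: 29.9
```

drive_tool --commands '[{"wx":0,"wy":0,"wz":0.18,"dx":0,"dy":0,"dz":0,"claw":0.3},{"wx":0,"wy":0,"wz":0.18,"dx":0,"dy":0,"dz":0,"claw":0.3},{"wx":0,"wy":0,"wz":0.18,"dx":0,"dy":0,"dz":0,"claw":0.3},{"wx":0,"wy":0,"wz":0.18,"dx":0,"dy":0,"dz":0,"claw":0.3},{"wx":0,"wy":0,"wz":0.18,"dx":0,"dy":0,"dz":0,"claw":0.3},{"wx":0,"wy":0,"wz":0.18,"dx":0,"dy":0,"dz":0,"claw":0.3},{"wx":0,"wy":0,"wz":0.18,"dx":0,"dy":0,"dz":0,"claw":0.3},{"wx":0,"wy":0,"wz":0.18,"dx":0,"dy":0,"dz":0,"claw":0.3},{"wx":0,"wy":0,"wz":0.13,"dx":0,"dy":0,"dz":0,"claw":0.3},{"wx":0,"wy":0,"wz":0,"dx":0,"dy":0,"dz":0,"claw":0.3}]'

```text
t: 7.9
position: [421.4, 11.4, 55.8]
tcp_rot: [[0.999, -0.04, 0.009], [-0.04, -0.999, -0.003], [0.009, 0.002, -1.0]]
force: [0.5, -0.0, 0.4]
grip_width: 29.7
```

```bash
python3 st.py 415 -80 10 -1.562; cat > tp.py <<'E'
from f2 import *
import sys
c=cam('top'); B=bp(); bS=tuple(int(x) for x in sys.argv[2:6])
d=redmask(c,bS); 
D=cv2.resize(d.astype(np.float32),None,fx=8,fy=8,interpolation=cv2.INTER_CUBIC); thr=np.percentile(d,99)*.45
n,l,st,_=cv2.connectedComponentsWithStats((D>thr).astype(np.uint8)); i=1+np.argmax(st[1:,4])
o=np.zeros(l.shape,np.uint8); cv2.fillConvexPoly(o,cv2.convexHull(cv2.findNonZero((l==i).astype(np.uint8))),255)
T=cv2.resize(o,(d.shape[1],d.shape[0]),interpolation=cv2.INTER_AREA)/255.
b=fit([(c,bS,B,T)],[float(x) for x in sys.argv[6:9]]); print(b)
overlay(c,[tf(b[0],B)],sys.argv[1],(240,150,370,270),5)
q=b[0]; dd=q[:2]-[642.4,-76.5]; a=.009; print('slot frame',dd[0]+a*dd[1],dd[1]-a*dd[0],q[2]-a)
E
python3 tp.py t4.png 270 207 335 268 495 -80 .15
```

```text
t 7.9 p [421.448  11.393  55.769] yaw of y -1.611290831479833 z [ 0.009 -0.003 -1.   ] F [ 0.547 -0.046  0.423] w 29.687845398903576
slot frame -220.1521941981316 89.87759846631029
tool shift [-3.153 91.47  45.96 ]
turn [ 0.003 -0.009 -0.049]
(array([494.877, -79.218,   0.165]), np.float64(20.772549019607844), [np.float64(1069.635294117647)])
slot frame -147.54775071980166 -1.3900674153916255 0.15559145936783092
```

View pics/t4.png

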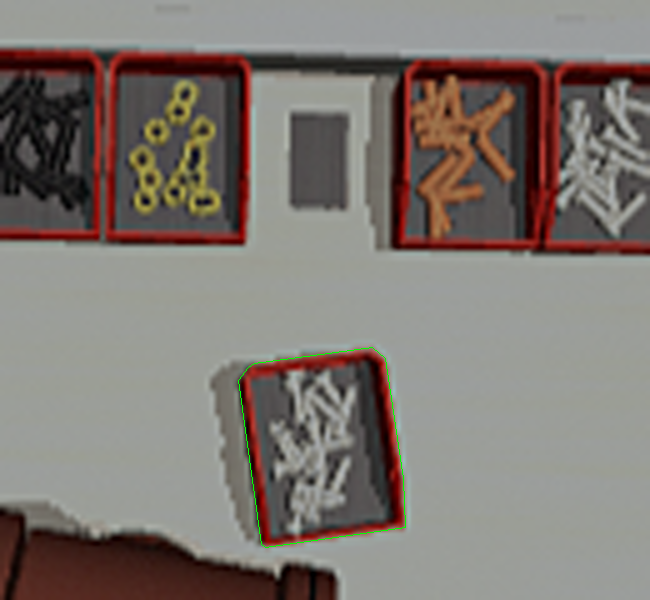

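Bin now at slot frame (-147.5, -1.4, yaw 0.156). I set the fence flush with its front face and steer it square while pushing.

drive_tool --commands '[{"wx":0.003,"wy":-0.009,"wz":-0.1,"dx":0,"dy":0,"dz":0,"claw":0.3},{"wx":0,"wy":0,"wz":-0.105,"dx":0,"dy":0,"dz":0,"claw":0.3},{"wx":0,"wy":0,"wz":0,"dx":-0.01,"dy":0.033,"dz":0,"claw":0.3},{"wx":0,"wy":0,"wz":0,"dx":-0.005,"dy":0.033,"dz":0,"claw":0.3},{"wx":0,"wy":0,"wz":0,"dx":0,"dy":0.033,"dz":0,"claw":0.3},{"wx":0,"wy":0,"wz":0,"dx":0,"dy":0,"dz":0,"claw":0.3}]'

```text
t: 8.7
position: [427.4, -91.6, 56.7]
tcp_rot: [[0.982, 0.191, 0.002], [0.191, -0.982, -0.001], [0.002, 0.001, -1.0]]
force: [0.3, -0.0, 0.5]
grip_width: 30.0
```

```bash
python3 st.py 427 -90.5 9 -1.406
```

```text
t 8.7 p [427.448 -91.626  56.653] yaw of y -1.3786121307854975 z [ 0.002 -0.001 -1.   ] F [ 0.274 -0.022  0.479] w 29.984161524635187
slot frame -215.07971748559976 -13.191028201017383
tool shift [-0.329 -1.247 47.651]
turn [ 0.001 -0.002  0.027]
```

drive_tool --commands '[{"wx":0.001,"wy":-0.002,"wz":0.027,"dx":-0.002,"dy":-0.001,"dz":0.016,"claw":0.3},{"wx":0,"wy":0,"wz":0,"dx":0,"dy":0,"dz":0.016,"claw":0.3},{"wx":0,"wy":0,"wz":0,"dx":0,"dy":0,"dz":0.015,"claw":0.3},{"wx":0,"wy":0,"wz":0,"dx":0,"dy":0,"dz":0,"claw":0.3}]'

```text
t: 9.2
position: [422.9, -87.3, 4.9]
tcp_rot: [[0.986, 0.166, -0.004], [0.166, -0.986, 0.002], [-0.003, -0.003, -1.0]]
force: [0.0, 0.6, 0.2]
grip_width: 29.8
```

```bash
python3 st.py 439.6 -88.4 9 -1.406; python3 - <<'E'
from f2 import *
c=cam('top'); overlay(c,[],'t5.png',(240,170,370,280),5)
c=cam('scene'); overlay(c,[],'s5.png',(180,120,340,240),5)
E
```

```text
t 9.2 p [422.879 -87.297   4.917] yaw of y -1.4039596935181995 z [-0.004  0.002 -1.   ] F [0.035 0.611 0.213] w 29.84322715664118
slot frame -219.6088499525905 -8.820487644441595
tool shift [16.292  3.853 -4.148]
turn [-0.003  0.003  0.002]
```

View pics/t5.png

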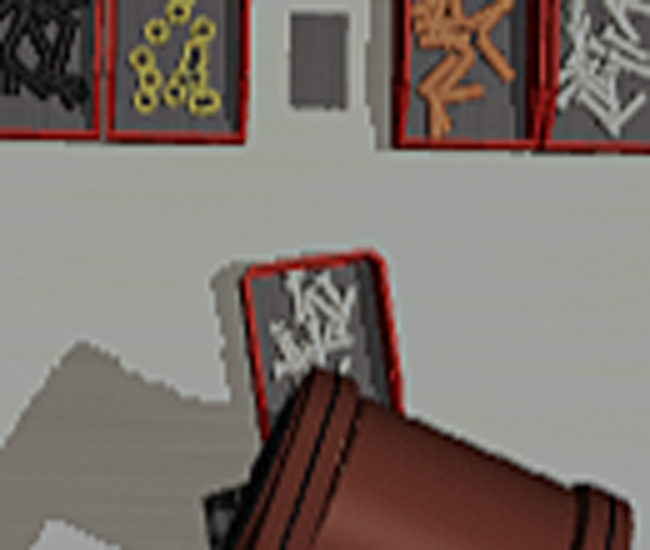

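View pics/s5.png

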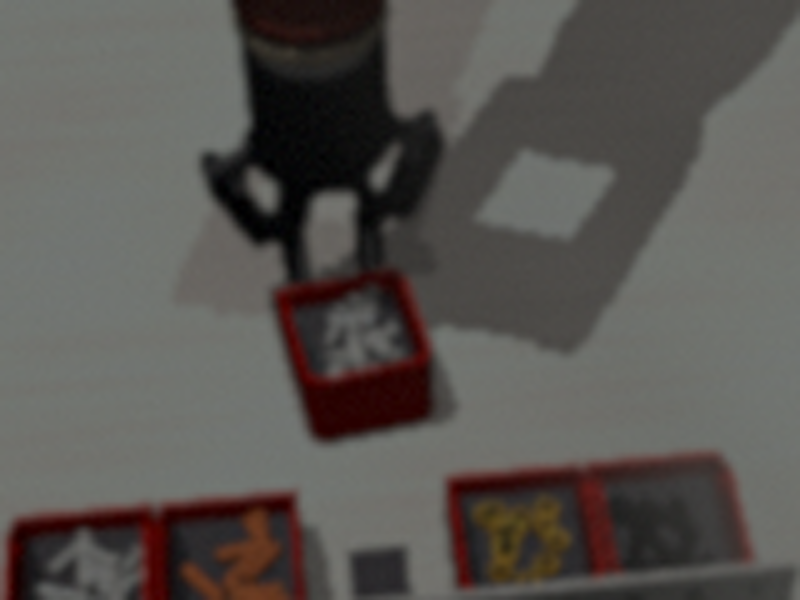

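drive_tool --commands '[{"wx":-0.003,"wy":0.003,"wz":0.002,"dx":0.004,"dy":0.003,"dz":-0.005,"claw":0.3},{"wx":0,"wy":0,"wz":0,"dx":0.006,"dy":0.001,"dz":0,"claw":0.3},{"wx":0,"wy":0,"wz":0,"dx":0.005,"dy":0,"dz":0,"claw":0.3},{"wx":0,"wy":0,"wz":0,"dx":0.004,"dy":0,"dz":0,"claw":0.3}]'

```text
t: 9.8
position: [445.4, -89.0, 13.2]
tcp_rot: [[0.986, 0.165, 0.004], [0.165, -0.986, -0.003], [0.003, 0.003, -1.0]]
force: [-4.2, -1.3, 2.2]
grip_width: 29.3
```

```bash
python3 st.py 439.6 -88.4 9 -1.406
```

```text
t 9.8 p [445.388 -89.035  13.189] yaw of y -1.4055407213660012 z [ 0.004 -0.003 -1.   ] F [-4.167 -1.341  2.151] w 29.314381644734397
slot frame -197.11668627174043 -10.76139715638493
tool shift [-5.618 -1.591  4.167]
turn [ 0.003 -0.003  0.   ]
```

drive_tool --commands '[{"wx":0.003,"wy":-0.003,"wz":0.018,"dx":0.005,"dy":-0.0004,"dz":0.002,"claw":0.3},{"wx":0,"wy":0,"wz":0.018,"dx":0.005,"dy":-0.0005,"dz":0.001,"claw":0.3},{"wx":0,"wy":0,"wz":0.018,"dx":0.005,"dy":-0.0006,"dz":0,"claw":0.3},{"wx":0,"wy":0,"wz":0.018,"dx":0.005,"dy":-0.0007,"dz":0,"claw":0.3},{"wx":0,"wy":0,"wz":0.018,"dx":0.005,"dy":-0.0008,"dz":0,"claw":0.3}]'

```text
t: 10.42
position: [466.6, -81.9, 8.8]
tcp_rot: [[0.997, 0.071, -0.012], [0.071, -0.997, 0.002], [-0.011, -0.003, -1.0]]
force: [-4.9, -1.0, 3.6]
grip_width: 29.8
```

```bash
python3 st.py 490 -77 10 -1.562;python3 scn.py s6.png 225 160 285 215 520 -75 .07
```

```text
t 10.425 p [466.572 -81.894   8.768] yaw of y -1.500122165837736 z [-0.012  0.002 -1.   ] F [-4.925 -0.973  3.599] w 29.78537937548943
slot frame -175.86960067035236 -3.8110022617733645
tool shift [23.7   -3.231 -1.495]
turn [-0.003  0.012  0.062]
(array([519.847, -78.053,   0.109]), np.float64(39.588235294117645), [np.float64(852.5450980392156)])
slot frame -122.56688952937533 -0.4504339081368667 0.0998455525342174
```

View pics/s6.png

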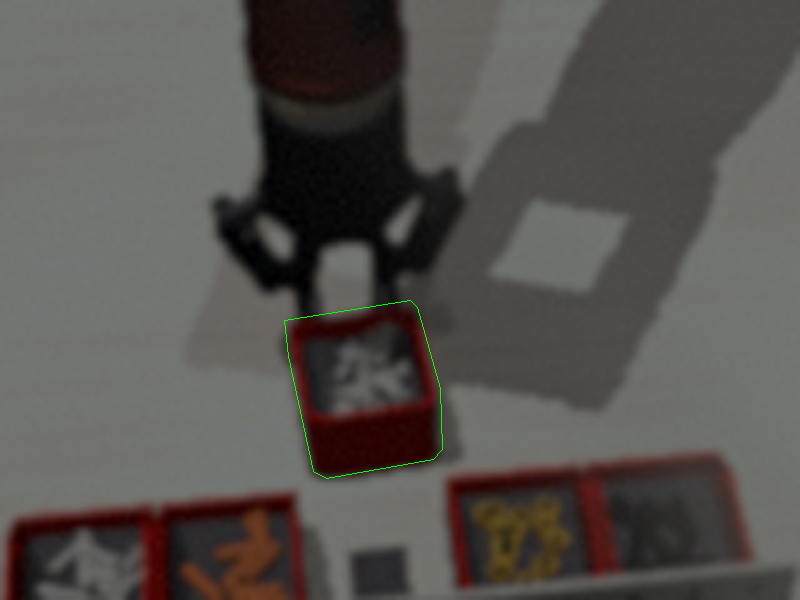

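drive_tool --commands '[{"wx":-0.003,"wy":0.012,"wz":0.013,"dx":0.005,"dy":-0.0005,"dz":-0.001,"claw":0.3},{"wx":0,"wy":0,"wz":0.013,"dx":0.005,"dy":-0.0005,"dz":0,"claw":0.3},{"wx":0,"wy":0,"wz":0.013,"dx":0.005,"dy":-0.0006,"dz":0,"claw":0.3},{"wx":0,"wy":0,"wz":0.013,"dx":0.005,"dy":-0.0007,"dz":0,"claw":0.3},{"wx":0,"wy":0,"wz":0.012,"dx":0.003,"dy":-0.0007,"dz":0,"claw":0.3},{"wx":0,"wy":0,"wz":0,"dx":0,"dy":0,"dz":0,"claw":0.3}]'

```text
t: 11.22
position: [490.7, -77.1, 9.3]
tcp_rot: [[1.0, 0.001, 0.0], [0.001, -1.0, 0.001], [0.0, -0.001, -1.0]]
force: [-1.9, -0.4, 1.3]
grip_width: 30.0
```

```bash
python3 st.py 490 -77 10 -1.562
```

```text
t 11.225 p [490.719 -77.113   9.291] yaw of y -1.5693698869198902 z [ 0.     0.001 -1.   ] F [-1.93  -0.417  1.299] w 29.961448594045336
slot frame -151.68023000129858 0.7524612262446705
tool shift [-0.719 -0.114 -0.709]
turn [-0.001 -0.    -0.007]
```

Now back off briefly to check the alignment from the top before entering.

drive_tool --commands '[{"wx":0,"wy":0,"wz":-0.007,"dx":-0.02,"dy":0,"dz":0,"claw":0.3},{"wx":0,"wy":0,"wz":0,"dx":-0.04,"dy":0,"dz":-0.01,"claw":0.3},{"wx":0,"wy":0,"wz":0,"dx":-0.04,"dy":0,"dz":-0.01,"claw":0.3},{"wx":0,"wy":0,"wz":0,"dx":0,"dy":0,"dz":0,"claw":0.3}]'

```text
t: 11.72
position: [392.3, -78.7, 30.5]
tcp_rot: [[1.0, 0.009, 0.009], [0.009, -1.0, -0.002], [0.009, 0.002, -1.0]]
force: [-0.1, -0.5, -0.4]
grip_width: 29.6
```

```bash
python3 st.py 485 -77 10 -1.562;python3 tp.py t6.png 270 196 335 246 547 -77 .0
```

```text
t 11.725 p [392.298 -78.685  30.47 ] yaw of y -1.5620385553157532 z [ 0.009 -0.002 -1.   ] F [-0.114 -0.506 -0.404] w 29.592005579860185
slot frame -250.11123679914905 0.06611430631787751
tool shift [92.521 -0.908 21.319]
turn [ 0.002 -0.009 -0.   ]
(array([546.924, -75.146,   0.005]), np.float64(26.886274509803922), [np.float64(1065.3372549019605)])
slot frame -95.46346558061717 2.213349918544633 -0.004345010547179997
```

View pics/t6.png

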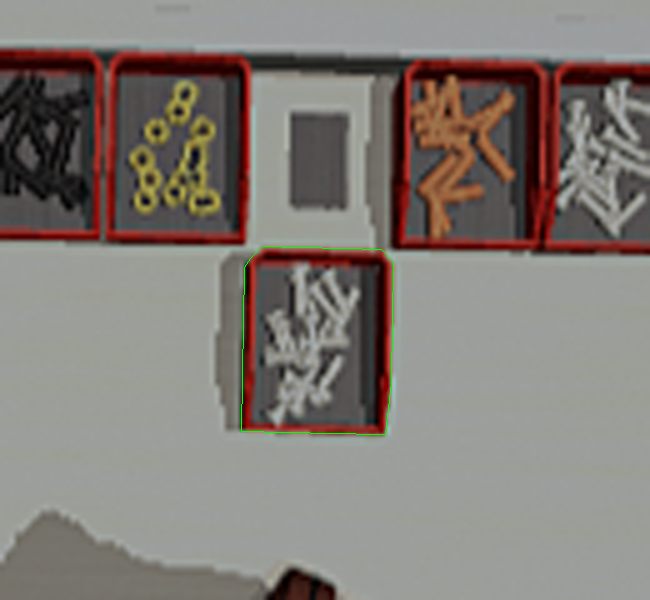

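Bin squared at slot (-95.5, +2.2, yaw -0.004). Inside the 3 mm clearance, but I'll go in slightly diagonally to take out about 2 mm.

drive_tool --commands '[{"wx":0.002,"wy":-0.009,"wz":0,"dx":0.03,"dy":-0.001,"dz":0.01,"claw":0.3},{"wx":0,"wy":0,"wz":0,"dx":0.03,"dy":0,"dz":0.008,"claw":0.3},{"wx":0,"wy":0,"wz":0,"dx":0.018,"dy":0,"dz":0,"claw":0.3},{"wx":0,"wy":0,"wz":0,"dx":0.004,"dy":0,"dz":0,"claw":0.3},{"wx":0,"wy":0,"wz":0,"dx":0,"dy":0,"dz":0,"claw":0.3}]'

```text
t: 12.4
position: [485.9, -78.9, 14.4]
tcp_rot: [[1.0, 0.008, 0.013], [0.008, -1.0, -0.003], [0.013, 0.003, -1.0]]
force: [-0.3, -0.4, -0.2]
grip_width: 30.0
```

```bash
python3 st.py 491 -77 10 -1.562
```

```text
t 12.4 p [485.924 -78.934  14.407] yaw of y -1.5625263632039055 z [ 0.013 -0.003 -1.   ] F [-0.333 -0.374 -0.249] w 29.99927595761526
slot frame -156.49114488033925 -1.0260915203468923
tool shift [ 5.036 -1.907  4.464]
turn [ 0.003 -0.013 -0.001]
```

drive_tool --commands '[{"wx":0.003,"wy":-0.013,"wz":0,"dx":0.004,"dy":0,"dz":0.004,"claw":0.3},{"wx":0,"wy":0,"wz":0,"dx":0.003,"dy":0,"dz":0,"claw":0.3},{"wx":0,"wy":0,"wz":0,"dx":0.004,"dy":0.0007,"dz":0,"claw":0.3},{"wx":0,"wy":0,"wz":0,"dx":0.004,"dy":0.0007,"dz":0,"claw":0.3},{"wx":0,"wy":0,"wz":0,"dx":0.004,"dy":0.0007,"dz":0,"claw":0.3},{"wx":0,"wy":0,"wz":0,"dx":0.003,"dy":0.0003,"dz":0,"claw":0.3},{"wx":0,"wy":0,"wz":0,"dx":0,"dy":0,"dz":0,"claw":0.3}]'

```text
t: 13.28
position: [501.1, -79.9, 8.8]
tcp_rot: [[1.0, 0.008, -0.016], [0.009, -1.0, 0.003], [-0.016, -0.003, -1.0]]
force: [0.3, -0.1, -0.2]
grip_width: 29.9
```

```bash
python3 st.py 500 -80 10 -1.562;python3 scn.py s7.png 225 172 285 222 560 -77 .0
```

```text
t 13.275 p [501.067 -79.925   8.788] yaw of y -1.562341540272491 z [-0.016  0.003 -1.   ] F [ 0.319 -0.093 -0.207] w 29.879775811856902
slot frame -141.3578865521407 -2.1528562650108514
tool shift [-1.087  0.062 -1.195]
turn [-0.003  0.016 -0.   ]
(array([566.629, -68.259,   0.526]), np.float64(202.74901960784314), [np.float64(1100.0196078431372)])
slot frame -75.69708916678861 8.92342539280344 0.5174893674703402
```

View pics/s7.png

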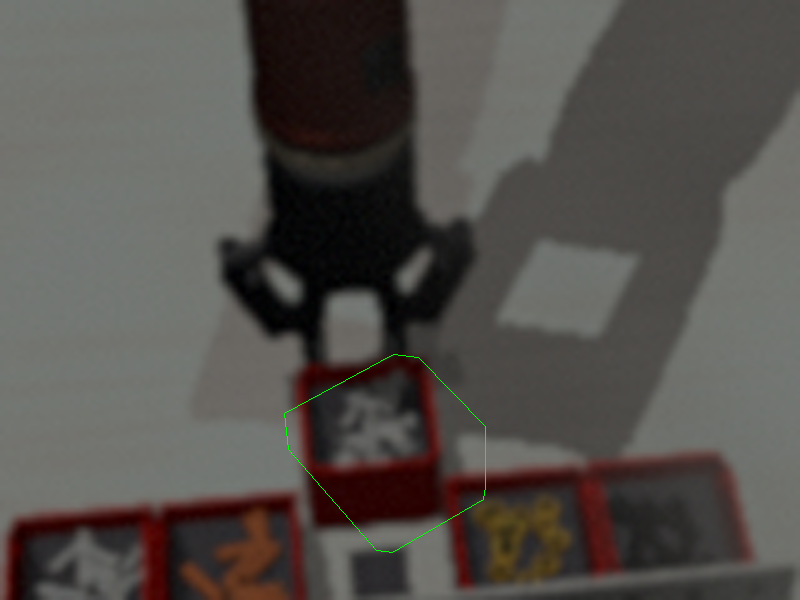

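The bin has entered the mouth squarely. I push on straight, checking force.

drive_tool --commands '[{"wx":-0.003,"wy":0.016,"wz":0,"dx":0.004,"dy":0,"dz":-0.001,"claw":0.3},{"wx":0,"wy":0,"wz":0,"dx":0.005,"dy":0.0003,"dz":0,"claw":0.3},{"wx":0,"wy":0,"wz":0,"dx":0.005,"dy":0.0003,"dz":0,"claw":0.3},{"wx":0,"wy":0,"wz":0,"dx":0.005,"dy":0,"dz":0,"claw":0.3}]'

```text
t: 13.82
position: [518.4, -79.9, 9.3]
tcp_rot: [[1.0, 0.009, -0.004], [0.009, -1.0, 0.001], [-0.004, -0.001, -1.0]]
force: [-4.7, 0.0, 3.4]
grip_width: 29.9
```

```bash
python3 st.py 500 -80 10 -1.562
```

```text
t 13.825 p [518.398 -79.937   9.328] yaw of y -1.5622192105717816 z [-0.004  0.001 -1.   ] F [-4.701  0.021  3.384] w 29.860478591075243
slot frame -124.02794153596967 -2.321314086035854
tool shift [-18.4    -0.096  -0.601]
turn [-0.001  0.004 -0.   ]
```

drive_tool --commands '[{"wx":0,"wy":0.004,"wz":0,"dx":0.005,"dy":0,"dz":0,"claw":0.3},{"wx":0,"wy":0,"wz":0,"dx":0.005,"dy":0,"dz":0,"claw":0.3},{"wx":0,"wy":0,"wz":0,"dx":0.005,"dy":0,"dz":0,"claw":0.3},{"wx":0,"wy":0,"wz":0,"dx":0.005,"dy":0,"dz":0,"claw":0.3},{"wx":0,"wy":0,"wz":0,"dx":0.005,"dy":0,"dz":0,"claw":0.3}]'

```text
t: 14.45
position: [544.4, -79.7, 9.3]
tcp_rot: [[1.0, 0.009, -0.001], [0.009, -1.0, 0.001], [-0.001, -0.001, -1.0]]
force: [-4.9, -0.0, 3.5]
grip_width: 30.0
```

```bash
python3 st.py 586 -78 10 -1.562; python3 - <<'E'
from f2 import *
c=cam('scene'); overlay(c,[],'s8.png',(180,120,340,240),5)
E
```

```text
t 14.45 p [544.351 -79.664   9.275] yaw of y -1.5620868987134866 z [-0.001  0.001 -1.   ] F [-4.852 -0.004  3.539] w 30.024913742426925
slot frame -98.07356258425357 -2.281041131847751
tool shift [41.661 -1.302 -0.774]
turn [-0.001  0.001 -0.   ]
```

View pics/s8.png

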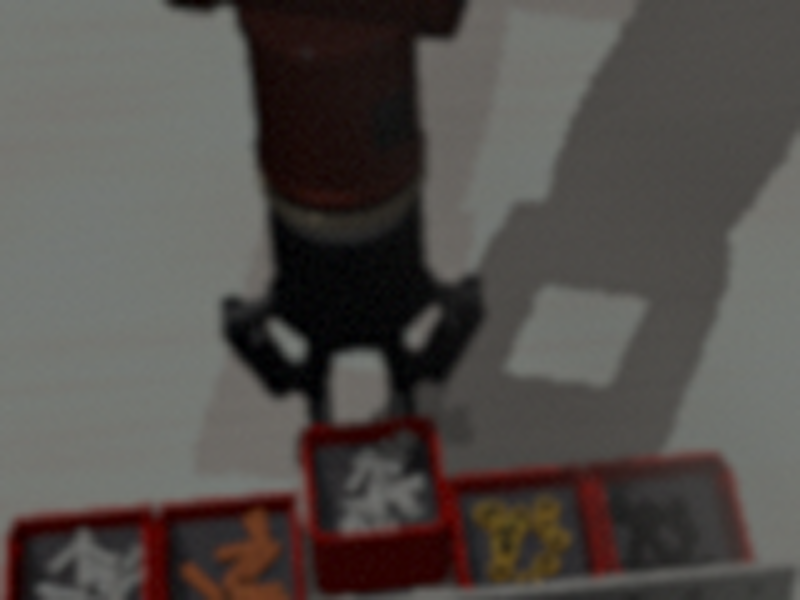

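The bin is half way in, with even gaps. I carry on to just short of the rail.

drive_tool --commands '[{"wx":0,"wy":0,"wz":0,"dx":0.005,"dy":0,"dz":0,"claw":0.3},{"wx":0,"wy":0,"wz":0,"dx":0.005,"dy":0,"dz":0,"claw":0.3},{"wx":0,"wy":0,"wz":0,"dx":0.005,"dy":0,"dz":0,"claw":0.3},{"wx":0,"wy":0,"wz":0,"dx":0.005,"dy":0,"dz":0,"claw":0.3},{"wx":0,"wy":0,"wz":0,"dx":0.005,"dy":0,"dz":0,"claw":0.3},{"wx":0,"wy":0,"wz":0,"dx":0.005,"dy":0,"dz":0,"claw":0.3},{"wx":0,"wy":0,"wz":0,"dx":0.003,"dy":0,"dz":0,"claw":0.3}]'

```text
t: 15.38
position: [579.9, -79.3, 9.2]
tcp_rot: [[1.0, 0.009, -0.001], [0.009, -1.0, 0.001], [-0.001, -0.001, -1.0]]
force: [-5.3, 0.0, 4.0]
grip_width: 29.9
```

```bash
python3 st.py 586 -78 10 -1.562
```

```text
t 15.375 p [579.894 -79.347   9.199] yaw of y -1.5620157802663674 z [-0.001  0.001 -1.   ] F [-5.307  0.021  3.999] w 29.928331220912195
slot frame -62.5290898774832 -2.284006045648323
tool shift [ 6.117 -1.294 -0.806]
turn [-0.001  0.001 -0.   ]
```

drive_tool --commands '[{"wx":0,"wy":0,"wz":0,"dx":0.002,"dy":0,"dz":0,"claw":0.3},{"wx":0,"wy":0,"wz":0,"dx":0.002,"dy":0,"dz":0,"claw":0.3}]'

```text
t: 15.62
position: [584.0, -79.3, 9.2]
tcp_rot: [[1.0, 0.009, -0.002], [0.009, -1.0, 0.001], [-0.002, -0.001, -1.0]]
force: [-4.7, -0.7, 4.1]
grip_width: 29.8
```

drive_tool --commands '[{"wx":0,"wy":0,"wz":0,"dx":0.0015,"dy":0,"dz":0,"claw":0.3}]'

```text
t: 15.75
position: [585.5, -79.3, 9.2]
tcp_rot: [[1.0, 0.009, -0.002], [0.009, -1.0, 0.001], [-0.002, -0.001, -1.0]]
force: [-4.7, 0.5, 3.5]
grip_width: 29.9
```

drive_tool --commands '[{"wx":0,"wy":0,"wz":0,"dx":0.0015,"dy":0,"dz":0,"claw":0.3}]'

```text
t: 15.88
position: [585.7, -79.3, 9.2]
tcp_rot: [[1.0, 0.009, -0.005], [0.009, -1.0, 0.001], [-0.005, -0.001, -1.0]]
force: [-13.8, -0.6, 12.6]
grip_width: 29.9
```

Force jumped to 14 N at the expected x, so the bin is on the rail. One more small nudge to seat it square, then back away and check.

drive_tool --commands '[{"wx":0,"wy":0,"wz":0,"dx":0.001,"dy":0,"dz":0,"claw":0.3}]'

```text
t: 16.0
position: [585.6, -79.3, 9.2]
tcp_rot: [[1.0, 0.009, -0.008], [0.009, -1.0, 0.002], [-0.008, -0.002, -1.0]]
force: [-8.8, -1.2, 7.1]
grip_width: 29.8
```

drive_tool --commands '[{"wx":0,"wy":0,"wz":0,"dx":-0.005,"dy":0,"dz":0,"claw":0.3},{"wx":0,"wy":0,"wz":0,"dx":-0.02,"dy":0,"dz":0,"claw":0.3},{"wx":0,"wy":0,"wz":0,"dx":-0.04,"dy":0,"dz":-0.01,"claw":0.3},{"wx":0,"wy":0,"wz":0,"dx":-0.05,"dy":0,"dz":-0.02,"claw":0.3},{"wx":0,"wy":0,"wz":0,"dx":-0.05,"dy":0,"dz":-0.02,"claw":0.3},{"wx":0,"wy":0,"wz":0,"dx":0,"dy":0,"dz":0,"claw":0.3}]'

```text
t: 16.75
position: [421.9, -81.5, 61.4]
tcp_rot: [[1.0, 0.009, 0.008], [0.009, -1.0, -0.002], [0.008, 0.002, -1.0]]
force: [0.7, -0.3, 0.7]
grip_width: 30.1
```

```bash
python3 st.py; cat > fin.py <<'E'
from f2 import *
import sys
c=cam('top'); bx=(224,155,386,210)
P=np.vstack([bp(0,y) for y in(146,-146)])
T=target(c,bx); print('row5',fit([(c,bx,P,T)],[642,-76,0.009]))
overlay(c,[tf([642.4,-76.5,.009],bp(0,y)) for y in(146,73,0,-73,-146)],'f_top.png',(225,150,385,270),5)
s=cam('scene'); overlay(s,[],'f_sc.png',(160,140,360,280),4)
E
python3 fin.py
```

```text
t 16.75 p [421.873 -81.534  61.442] yaw of y -1.5619118325929142 z [ 0.008 -0.002 -1.   ] F [ 0.653 -0.315  0.661] w 30.08181717032173
slot frame -220.56334973483968 -3.0492796602969476
turn [ 0.007 -0.005 -1.571]
row5 (array([642.239, -76.171,   0.007]), np.float64(73.58823529411765), [np.float64(5587.270588235295)])
```

View pics/f_top.png

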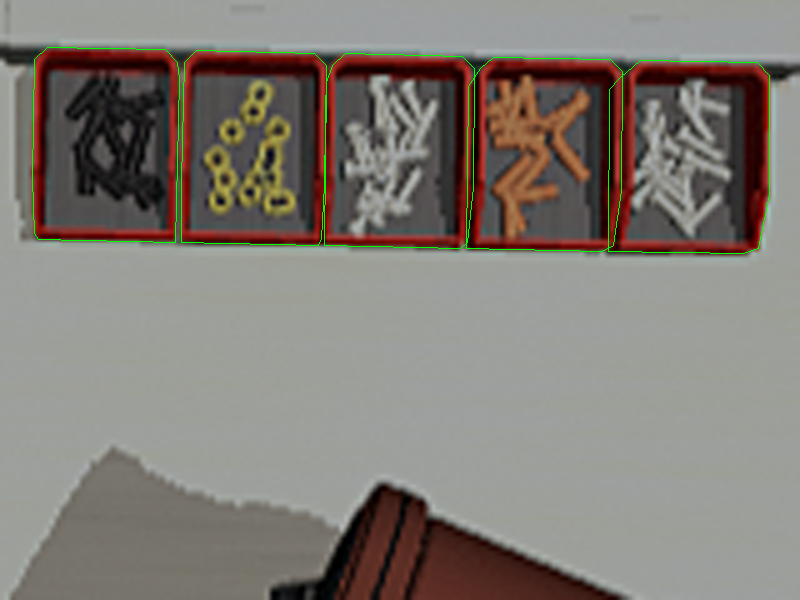

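View pics/f_sc.png

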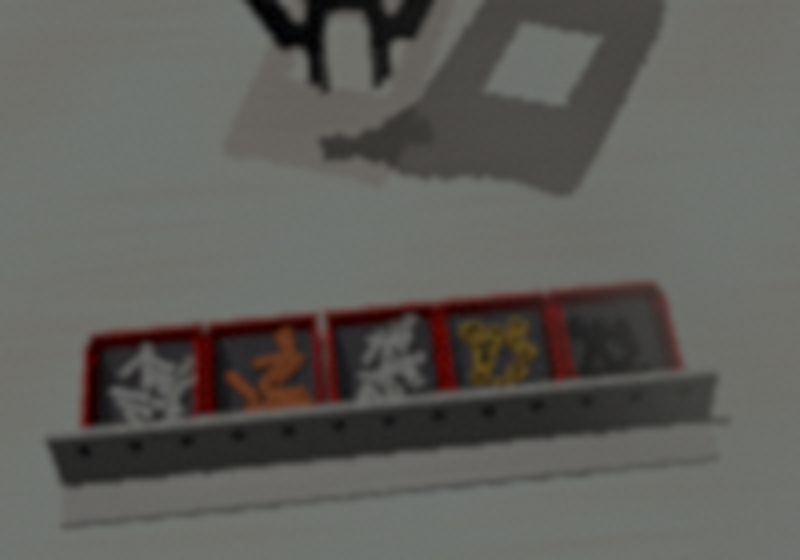

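The top view shows the fifth bin (centre at about (400,150) in the crop) with its front on the neighbours' line and its back at the rail. The scene view agrees, and the hand is clear. Before handing in I check that the other things stayed put.

```bash
python3 - <<'E'
from f2 import *
c=cam('top','top_end.png')
a=cv2.imread('pics/top1.png').astype(int);b=cv2.imread('pics/top_end.png').astype(int)
for n,(u0,v0,u1,v1) in dict(jar=(95,210,135,243),tape=(105,155,150,200),carton=(395,205,442,248)).items():
    d=np.abs(a-b)[v0:v1,u0:u1]; print(n,d.max(),d.mean())
sign_off()
E
```

```text
jar 13 8.530303030303031
tape 13 9.633744855967079
carton 13 9.586508329209963
the job is handed in; nothing more can be done
```

The loose bin is in the empty middle place, with its back against the rail and its front level with its neighbours. The job is handed in, and the clock stood at about 17 s of the 54 allowed.

**How it went:** I used the half-open fingertips to push the bin's left side until it was nearly square and in line with the gap. I then pushed on its front at about 10 mm height and steered it straight into the gap. It was never gripped, and no tipping showed in any picture. After the bin met the rail, I drew the hand back about 160 mm.

**Last checks:**
- **Rail contact:** the push force rose from about 5 N to 14 N at the x position I had predicted for the rail. That was the highest force in the readings I took.
- **Alignment:** the top and scene pictures show all five fronts on one line. The bin sits slightly left of centre in the gap, within its 3 mm of play. I judged this by eye because I did not fit the bin's final pose separately.
- **Other things:** the jar, carton and tape ring look unmoved. Comparing the first and last top pictures gave only a small brightness difference across each area (13 levels at most).

**One disagreement:** some scene-camera outline fits of the bin were off. One gave a clearly wrong pose because a neighbour's red merged with the bin's, so I relied on the top camera and the contact forces instead.

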